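Slide the lens blank along the rail into the corner pocket

ROBOT

A 6-joint arm with a two-finger parallel gripper is mounted at the origin on the work surface. World frame = base frame: x ahead of the robot, y to its left, z up, the work surface at z = 0. Lengths are in m, angles in rad, forces in N, time in s.
With the tool pointing down it reaches from about 0.4 to 0.825 m from the base axis. Payload 7 kg.
Tool frame: the origin (TCP) lies midway between the tips of the shut fingers; the grasp point (between the pads) lies 19 mm behind it; z points along the fingers, x is the direction in which the jaws open and shut, and the axes are right-handed (so a half turn about z gives the same grasp; the last joint's range is limited). The gripper opens to 88 mm and grips with 3 to 60 N. Pads are 19 mm wide; open, the fingers measure 130 mm over their backs; the gripper's body (78 mm by 193 mm) begins 47 mm behind the grasp point.
Start: joints at [-1.062, 0.359, 0.012, 0, -1.224, -0.288], TCP at [0.148, -0.659, 0.227] pointing down, gripper open.
Joint ranges: [-3.07, 3.07], [-1.43, 2.12], [-1.02, 1.25], [-3.03, 1.67], [-3.05, -0], [-3.03, 3.03]. Speed limits (rad/s): [2.39, 2.39, 3.01, 3.14, 3.14, 3.14].

INTERFACE

Orientations are given as [roll, pitch, yaw] about the fixed x, y, z axes, in that order (R = Rz(yaw) Ry(pitch) Rx(roll)).
In Python, from station import status, eyes, workorder gives the robot as it stands.
- The arm moves only by the shell command python3 -m jog 'ROWS' [OPENING] [FORCE]. ROWS is JSON, a list of rows, each a list of 6 numbers: the shift along the world's x, y, z in mm, then the turn, a rotation vector about the world's x, y, z in rad. A call has 1 to 12 rows; each row shifts and turns the pose as measured when the row begins; what a row does not reach is not made up. A row lasts 1/10 s, in which the tool goes at most 50 mm and 8.59 degrees, less where a joint would pass 70% of its speed; a pose out of reach is approached as far as the arm can. A call with a gripper value outside its range is refused whole. OPENING is the opening, from 0 (shut) to 1 (fully open), set as the call begins (- or left out, the last holds). The fingers move at their own pace and stop on an object; FORCE is the grip in N (left out, the last holds). Time passes only in rows, so rows that do not move let the fingers close. It gives the time, the measured TCP pose, the force and the opening at its end, in the units of the state.
- status.get_state(): the state, without advancing time (a new reading comes with each control period).
- eyes.grab_frame(name): name is "scene" or "top" or "wrist"; returns the picture (384x512x3 uint8, blue, green, red); there is no depth.
- eyes.calibration(name): a dict with "camera_matrix" (3x3 intrinsics, pixels), "cam_to_world" (4x4, takes a point from camera to world coordinates); the wrist camera has in their place "hand_eye" (4x4, takes a point from camera to tool coordinates, whose origin is the TCP and whose axes are the tool frame's). Camera axes: x right, y up, looking along -z (the intrinsics and any distortion apply to the point x, -y, -z); pixel columns grow to the right and rows downward; lengths in m; the calibration is good to about 2 mm. A picture is of the moment at which its call begins: read the wrist's pose just before it. calibration takes no time and is no camera call.
- workorder.job_done(): hands the job in, once; it reports no verdict.
The state is a dict: "t": time; "q": joint angles; "qd": joint speeds; "joint_efforts": joint torques, N m; "eef_pos": TCP position; "ee_rot": TCP orientation; "force": force on the tool from outside, world axes, zero at the start; "moment": the same for the moment, N m; "width": finger opening in m.
Only numpy, scipy, OpenCV 4.12 (cv2) and the standard library are available. Lean on these libraries where they do the work, as an engineer would, in place of code of your own. Each camera call takes 0.05 s, during which the arm holds its last target. There are 200 camera calls.

TASK

Using only the fingertips or the outside of the fingers, push the round lens blank across the aluminium tray until it rests against the long rail, then slide it along the rail until it is fully home in the corner pocket, touching both the rail and the end stop. Keep the blank flat on the tray all the way, never lifting or tipping it, and leave the pliers, the white dish and the frame clamp alone. Finish with the hand clear of everything.

Things in the scene. Friction and masses are not known exactly. Their poses are not given: they have to be found in the camera images.
- blank: Round lens blank, loose, about 45 g: a plain blue disc of 64 mm diameter with a flat underside, an 8 mm high upright edge and a slightly domed top (12 mm high in the middle). Origin at the centre of its underside, z up; its yaw means nothing. It starts on the tray's plate, clear of the rail, and slides easily on tray and rail (friction about 0.3).
- tray: Smooth aluminium layout tray with steel walls, fixed, place and yaw vary. Flat plate, top 6 mm above the bench, x -85 to +80 mm, y -165 to +140 mm in its own frame; origin at bench height under the plate, z up. Walls rise 8 mm above the plate (14 mm above the bench): long rail (far side, +x), end stop (+y end), short lip; they form the corner pocket, 70 mm wide, open to -y. The other edges have no wall.
- rail_face (a point): Point on the inner face of the long rail, at the foot, halfway along the tray: x = +60 mm, y = -12 mm in the tray's frame. The rail runs along the tray's y over the whole length and is 20 mm thick.
- stop_face (a point): Point on the inner face of the end stop, at the foot: x = +28 mm, y = +125 mm in the tray's frame. The stop is 15 mm thick and runs from x = -22 to +60 mm.
- lip_end (a point): Rounded free end of the short lip, at the foot: x = -16 mm, y = +74 mm in the tray's frame. The lip is 12 mm thick, parallel to the rail, from here to the end stop; its inner face is at x = -10 mm.
- pocket_home (a point): Point on the tray's plate (6 mm above the bench) where the centre of the blank's underside lies when the blank is fully home, touching rail and end stop: x = +28 mm, y = +93 mm in the tray's frame.
- pliers: Steel pliers lying loose on the bench beyond the tray's open (-y) end, 140 mm long, 42 mm wide, 10 mm high, jaws to their +x, handles to -x; origin on the bench under the pivot. Leave alone.
- dish: Round white lens pad dish, loose, 86 mm diameter, 22 mm high, on the bench beyond the tray's end stop; origin at the centre of its underside. Leave alone.
- clamp: Cast aluminium frame holding clamp, fixed to the bench behind the rail: foot 75 x 60 mm, 80 mm high, wing screw reaching 48 mm to its -x side, gripping a brown spectacle frame 132 mm wide (along its y) and up to 95 mm above the bench, in its plane x = 0. Origin on the bench below the frame. Leave alone.
Things that resemble listed ones, but are neither listed nor needed, are in the scene too. Of the things that look like the blank, the smallest one is meant.

How it is judged:
By the outcome, as a careful person would: the job done as asked, in the order asked, and still so for the second after the job is handed in, with the robot touching nothing.
It also fails if it takes over 48 s, if anything falls off the work surface, if the arm or the gripper's body presses on something with over 40 N, if the wrist force passes 120 N, or if a joint passes its speed limit or range.

## Working session

There is one attempt and no reset: what is moved stays moved. The work goes in short steps, Python scripts to look and compute and a shell command to move; the robot and the scene stay as the last step left them, time stands still between calls to the robot, and variables do not carry over. Pictures are saved under pics/ and viewed, about 8 in all and at most 12, crops included, and the job is handed in when it is done.

```bash
mkdir -p pics; ls; python3 - <<'E'
from station import status, eyes
import cv2,numpy as np
np.set_printoptions(precision=4,suppress=True)
print(status.get_state())
for n in("scene","top","wrist"):
    c=eyes.calibration(n); print(n,{k:(np.array(v).tolist() if k!='x' else v) for k,v in c.items()})
    f=eyes.grab_frame(n); cv2.imwrite(f"pics/{n}0.png",f)
E
```

```text
pics
{'t': 0.0, 'q': array([-1.0619,  0.3594,  0.011 , -0.0004, -1.2241, -0.2881]), 'qd': array([-0.0002, -0.0004, -0.0021, -0.0008, -0.0001,  0.0014]), 'joint_efforts': array([ -0.0008, -58.2722,  29.3053,   6.9973,   0.0069,  -0.0002]), 'eef_pos': array([ 0.1477, -0.6581,  0.2256]), 'ee_rot': array([-3.1415, -0.0017,  1.7915]), 'force': array([-0.2377,  0.0029,  1.2937]), 'moment': array([0.0237, 0.0172, 0.0596]), 'width': 0.087574840304918}
scene {'camera_matrix': [[408.60832732918726, 0.0, 255.74459794581023], [0.0, 408.60832732918726, 191.39452660595242], [0.0, 0.0, 1.0]], 'cam_to_world': [[0.8127482337453447, -0.34925942621461686, 0.4663240951785132, 0.969438795048869], [0.5826078540596915, 0.48323007590118733, -0.6534958164613557, -0.5806513963588952], [0.0028977459832802326, 0.8028116509772197, 0.5962256754983358, 0.5923127226191269], [0.0, 0.0, 0.0, 1.0]]}
top {'camera_matrix': [[472.7277061252615, 0.0, 245.88980455397254], [0.0, 472.7277061252615, 187.42355353640733], [0.0, 0.0, 1.0]], 'cam_to_world': [[0.012810516266320003, 0.9981889306199656, -0.05877711681224077, 0.47855715417253725], [-0.9997855322199486, 0.01374325377477646, 0.015492338085529219, 0.036189625342319044], [0.01627206921889769, 0.05856604616543221, 0.9981509094319774, 1.1009132015813163], [0.0, 0.0, 0.0, 1.0]]}
wrist {'camera_matrix': [[322.79070705066124, 0.0, 258.16403619663294], [0.0, 322.79070705066124, 191.75932585159188], [0.0, 0.0, 1.0]], 'hand_eye': [[0.9999998358314335, -0.0005727817026276586, -1.606944603592469e-05, 0.0004141527841332593], [-0.000554627803463506, -0.9604982423146701, -0.27828549890073234, -0.07575040393668944], [0.00014396216720447574, 0.2782854621275624, -0.9604984023117078, -0.15809355147439533], [0.0, 0.0, 0.0, 1.0]]}
```

View pics/top0.png

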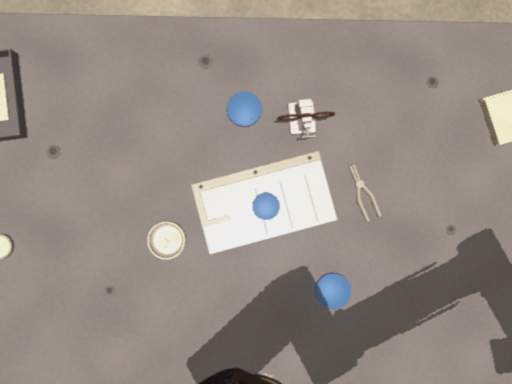

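View pics/scene0.png

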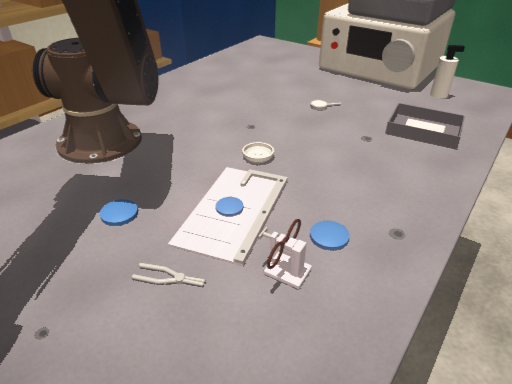

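Top view: three blue discs, at (245,109) on the bench behind the tray, (333,291) on the bench in front, and (266,206) on the tray plate. The one on the tray is the smallest, and the text says the blank starts on the plate, so that is the one meant. The end stop and lip are at the left (about (210,210)), the dish at (166,240), the pliers at (365,195) and the clamp at (303,117). Next I measure and check with an enlarged crop.

```bash
cat > h.py <<'E'
import cv2,numpy as np
from station import status, eyes
np.set_printoptions(precision=4,suppress=True)
def cal(n):
    c=eyes.calibration(n); K=np.array(c["camera_matrix"])
    if n!="wrist": return K,np.array(c["cam_to_world"])
    s=status.get_state(); r,p,y=s["ee_rot"]
    from scipy.spatial.transform import Rotation as R
    T=np.eye(4);T[:3,:3]=R.from_euler("xyz",[r,p,y]).as_matrix();T[:3,3]=s["eef_pos"]
    return K,T@np.array(c["hand_eye"])
def ray(n,uv,C=None):
    K,T=C or cal(n); d=np.linalg.inv(K)@[uv[0],uv[1],1]
    d=T[:3,:3]@[d[0],-d[1],-d[2]]; return T[:3,3],d/np.linalg.norm(d)
def onz(n,uv,z,C=None):
    o,d=ray(n,uv,C); return o+d*(z-o[2])/d[2]
def tri(a,b):
    (o1,d1),(o2,d2)=a,b
    t=np.linalg.lstsq(np.c_[d1,-d2],o2-o1,rcond=None)[0]
    p,q=o1+t[0]*d1,o2+t[1]*d2; return (p+q)/2,np.linalg.norm(p-q)
def proj(n,P,C=None):
    K,T=C or cal(n); c=np.linalg.inv(T)@np.r_[P,1]; v=K@[c[0],-c[1],-c[2]]; return v[:2]/v[2]
def blue(f):
    h=cv2.cvtColor(f,cv2.COLOR_BGR2HSV)
    return cv2.inRange(h,(100,130,60),(125,255,255))
def discs(f,n,z=.010,C=None):
    cs,_=cv2.findContours(blue(f),cv2.RETR_EXTERNAL,cv2.CHAIN_APPROX_NONE); out=[]
    for c in cs:
        if 150<cv2.contourArea(c)<20000:
            w=np.array([onz(n,p[0],z,C)[:2] for p in c]).astype(np.float32)
            (x,y),ax,_=cv2.fitEllipse(w*1000); m=cv2.moments(c)
            out.append((np.array([m['m10'],m['m01']])/m['m00'],np.array([x,y]),np.array(ax)))
    return out
E
python3 - <<'E'
from h import *
t=cv2.imread("pics/top0.png");s=cv2.imread("pics/scene0.png")
dt=discs(t,"top");ds=discs(s,"scene")
for n,d in(("top",dt),("scene",ds)):
    for a in d: print(n,*a)
for a in dt:
    for b in ds:
        p,g=tri(ray("top",a[0]),ray("scene",b[0]))
        if g<.015: print("tri",a[0],p,g)
a=cv2.resize(t[140:260,180:350],None,fx=4,fy=4,interpolation=cv2.INTER_CUBIC)[:,:680]
cv2.imwrite("pics/crop_top.png",a)
b=cv2.resize(s[160:265,165:295],None,fx=5,fy=5,interpolation=cv2.INTER_CUBIC)
cv2.imwrite("pics/crop_scene.png",b)
E
```

```text
scene [118.8162 211.8905] [ 309.6825 -182.9211] [77.1163 87.1966]
scene [206.5013  23.458 ] [-659.4955 1191.3049] [ 882.4113 1211.1018]
```

View pics/crop_top.png

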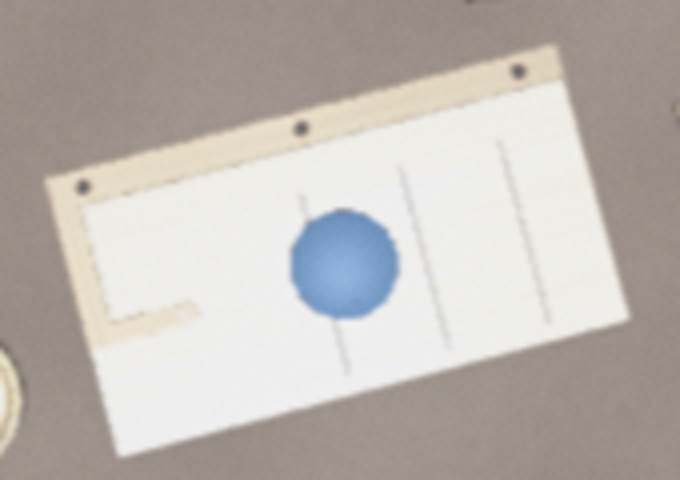

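View pics/crop_scene.png

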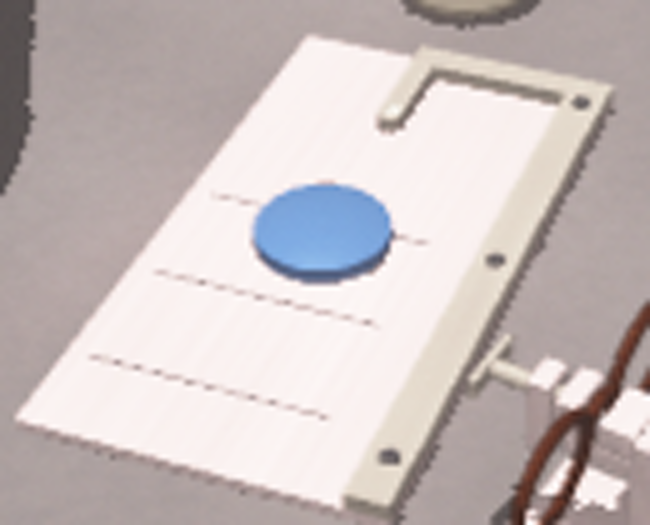

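The crops confirm that the blue disc at top pixel (266,206), scene (230,206), is alone on the tray plate, with a diameter well below the other two. Rail, stop and lip are sharp. The mask thresholds need tuning to this image's colours.

```bash
python3 - <<'E'
from h import *
t=cv2.imread("pics/top0.png");s=cv2.imread("pics/scene0.png")
for n,f,px in(("top",t,[(266,206),(245,109),(333,291)]),("scene",s,[(230,206),(329,235),(119,212)])):
    h=cv2.cvtColor(f,cv2.COLOR_BGR2HSV); print(n,[h[v,u].tolist() for u,v in px])
h=cv2.cvtColor(t,cv2.COLOR_BGR2HSV); print("plate",h[235,230],"rail",h[171,256],"bench",h[130,200])
E
sed -i 's/(100,130,60),(125,255,255)/(95,110,40),(125,255,255)/' h.py
python3 - <<'E'
from h import *
t=cv2.imread("pics/top0.png");s=cv2.imread("pics/scene0.png")
dt=discs(t,"top");ds=discs(s,"scene")
for n,d in(("top",dt),("scene",ds)):
    for a in d: print(n,*a)
for a in dt:
    for b in ds:
        p,g=tri(ray("top",a[0]),ray("scene",b[0]))
        if g<.01: print("tri",a[0],p,g)
# tray corners
for n,f,seed in(("top",t,(230,235)),("scene",s,(210,235))):
    v=f.max(2) if 0 else cv2.cvtColor(f,cv2.COLOR_BGR2HSV)[...,2]
    m=((v>130)|(blue(f)>0)).astype(np.uint8)
    _,l=cv2.connectedComponents(m,connectivity=4); m=(l==l[seed[1],seed[0]]).astype(np.uint8)
    c=max(cv2.findContours(m,0,cv2.CHAIN_APPROX_NONE)[0],key=cv2.contourArea)
    hull=cv2.convexHull(c); print(n,cv2.contourArea(c),cv2.approxPolyDP(hull,6,True)[:,0].tolist())
E
```

```text
top [[106, 92, 220], [106, 101, 206], [106, 102, 213]]
scene [[107, 111, 223], [106, 122, 222], [106, 128, 223]]
plate [  0   1 239] rail [ 14  26 146] bench [ 12  30 153]
top [337.7309 291.5878] [ 309.8226 -182.6024] [67.4087 74.0261]
top [243.7922 102.8685] [729.3283  26.4813] [69.0581 72.5899]
scene [329.5601 234.6124] [726.7501  26.109 ] [77.8079 84.9121]
scene [118.545  211.8956] [ 309.16   -183.3567] [79.9872 88.3433]
scene [229.3686 203.9267] [493.3707 -17.4338] [49.3662 60.7402]
scene [205.2629  24.8888] [-653.7343 1154.2203] [ 885.6174 1303.3633]
tri [337.7309 291.5878] [ 0.3106 -0.1898  0.0141] 0.009024792122716561
top 161490.0 [[511, 0], [511, 262], [195, 383], [0, 383], [0, 0]]
scene 135513.5 [[511, 88], [511, 383], [0, 383], [14, 323], [118, 104], [160, 75], [348, 3], [452, 10]]
```

```bash
sed -i 's/(95,110,40),(125,255,255)/(98,60,40),(118,255,255)/' h.py
cat > tray.py <<'E'
from h import *
from scipy.optimize import least_squares
t=cv2.imread("pics/top0.png");s=cv2.imread("pics/scene0.png")
dt=discs(t,"top");ds=discs(s,"scene")
for n,d in(("top",dt),("scene",ds)):
    for a in d: print(n,*a)
for a in dt:
    for b in ds:
        p,g=tri(ray("top",a[0]),ray("scene",b[0]))
        if g<.01: print("tri",a[0],p,g)
loc=np.array([[80,140],[80,-165],[-85,-165],[-85,140]])/1000.; z=[.014,.014,.006,.006]
Q={}
for n,f,seed,K in(("top",t,(230,235),[(191,184),(320,151),(337,220),(209,254)]),("scene",s,(210,235),[(287,178),(243,263),(168,243),(227,167)])):
    v=cv2.cvtColor(f,cv2.COLOR_BGR2HSV)[...,2]
    m=((v>185)|(blue(f)>0)).astype(np.uint8)
    _,l=cv2.connectedComponents(m,connectivity=4); m=(l==l[seed[1],seed[0]]).astype(np.uint8)
    c=max(cv2.findContours(m,0,cv2.CHAIN_APPROX_NONE)[0],key=cv2.contourArea)
    pts=c[:,0].astype(float); print(n,cv2.contourArea(c))
    # refine: lines fitted to contour points along each side, intersected
    K=np.array(K,float); L=[]
    for i in range(4):
        a,b=K[i],K[(i+1)%4]; d=(b-a)/np.linalg.norm(b-a); r=pts-a
        k=(abs(r@[-d[1],d[0]])<4)&(r@d>8)&(r@d<np.linalg.norm(b-a)-8)
        vx,vy,x0,y0=cv2.fitLine(pts[k].astype(np.float32),cv2.DIST_HUBER,0,.01,.01).ravel()
        L.append(np.cross([x0,y0,1],[x0+vx,y0+vy,1]))
    cn=[]
    for i in range(4):
        p=np.cross(L[i-1],L[i]); cn.append(p[:2]/p[2])
    Q[n]=np.array(cn); W=np.array([onz(n,p,zz)[:2] for p,zz in zip(cn,z)])
    print(n,Q[n].round(1).tolist(),"world",W.tolist(),"sides",[round(np.linalg.norm(W[i]-W[(i+1)%4])*1000) for i in range(4)])
    f_=lambda q:(loc@np.array([[np.cos(q[2]),np.sin(q[2])],[-np.sin(q[2]),np.cos(q[2])]])+q[:2]-W).ravel()
    r=least_squares(f_,[.5,0,.24]); print("pose",r.x,"res mm",r.fun*1000)
for i in range(4): print("corner z",*tri(ray("top",Q["top"][i]),ray("scene",Q["scene"][i])))
E
python3 tray.py
```

```text
top [332.8832 290.5431] [ 309.1323 -182.9768] [79.1407 80.6679]
top [265.6165 205.7921] [500.9973 -26.8172] [58.5909 59.4043]
top [243.8984 108.5438] [727.2894  26.2303] [79.3678 79.8325]
scene [329.1245 234.9115] [726.4152  24.957 ] [80.4685 88.5249]
scene [118.444  212.0138] [ 309.2075 -183.7052] [81.6656 92.1365]
scene [229.0453 205.9482] [496.503  -22.5527] [61.1546 67.1937]
scene [204.9511  25.324 ] [-651.0435 1153.2947] [ 882.6394 1311.9061]
tri [332.8832 290.5431] [ 0.3086 -0.1836  0.0082] 0.000603741089547867
tri [265.6165 205.7921] [ 0.5006 -0.0268  0.0139] 0.0007629048984448929
tri [243.8984 108.5438] [0.7271 0.0259 0.008 ] 0.0013126275969510338
top 9388.0
top [[190.9, 184.4], [317.8, 151.1], [337.0, 219.3], [209.3, 253.7]] world [[0.547761020465082, 0.14585962635295413], [0.6293557131073151, -0.14650104236663672], [0.4718677920616037, -0.19289856891220508], [0.38926818562513116, 0.10134531239659705]] sides [304, 164, 306, 165]
pose [ 0.5086 -0.0103  0.2746] res mm [-0.1333  0.2472  0.9631 -0.9686 -0.3691  0.6944 -0.4606  0.027 ]
scene 6264.0
scene [[287.0, 175.7], [240.6, 263.2], [167.0, 243.3], [225.6, 166.7]] world [[0.5420820284178102, 0.15280073415727702], [0.6282238667124768, -0.15158148169993668], [0.46731750347597956, -0.19002009250693175], [0.38362842140844966, 0.10391804964343898]] sides [316, 165, 306, 166]
pose [ 0.5043 -0.0085  0.2744] res mm [ 1.32   -4.8714 -2.1734  5.9223 -0.0936 -0.3506  0.947  -0.7002]
corner z [0.547  0.145  0.0204] 0.0007425216280049598
corner z [ 0.6282 -0.1482  0.0112] 0.004059154518996934
corner z [ 0.4715 -0.1925  0.0102] 0.0012447187173006476
corner z [0.3885 0.1003 0.0098] 0.0027020246070003696
```

Plan in the tray frame (from the top view: origin (0.5086,-0.0103), yaw 0.2746). The blank is at about (-12,-14) mm. Its triangulated height is 14 mm, which fits the 6 mm plate plus an 8 mm edge. The tray sides measure 304/164 mm against 305/165 mm given. I push +40 mm along tray x to the rail, then +107 mm along tray y. The jaw axis is already nearly along tray y, so one orientation serves both pushes, with the fingers shut.

```bash
python3 -m jog '[[22,45,0,0,0,0.054],[22,45,0,0,0,0],[22,45,0,0,0,0],[22,45,0,0,0,0],[22,45,0,0,0,0],[22,45,0,0,0,0],[22,45,0,0,0,0],[22,45,0,0,0,0],[22,45,0,0,0,0],[22,45,0,0,0,0],[22,45,0,0,0,0],[22,45,0,0,0,0]]' 0 10
cat > where.py <<'E'
from h import *
import sys
O=np.array([.5086,-.0103]);Y=.2746;R=np.array([[np.cos(Y),-np.sin(Y)],[np.sin(Y),np.cos(Y)]])
def tr(p): return (R.T@(np.array(p)[:2]-O))*1000
if __name__=="__main__":
    s=status.get_state(); print("t",s["t"],"tcp",s["eef_pos"],"tray mm",tr(s["eef_pos"]),"rot",s["ee_rot"],"yaw-err",s["ee_rot"][2]-Y-np.pi/2,"F",s["force"],"w",s["width"])
    if len(sys.argv)>1:  # tray target x,y,z mm -> world shift
        g=np.array([float(v) for v in sys.argv[1:]]); w=R@(g[:2]/1000)+O
        print("shift mm",(w-s["eef_pos"][:2])*1000,g[2]-s["eef_pos"][2]*1000)
E
python3 where.py -66 -14 12
```

```text
t: 1.35
eef_pos: [0.4049, -0.1171, 0.2214]
ee_rot: [3.141, -0.006, 1.838]
force: [1.6, -0.2, -0.2]
width: 0.0016
t 1.35 tcp [ 0.4049 -0.1171  0.2214] tray mm [-128.7769  -74.6287] rot [ 3.1407 -0.0064  1.8382] yaw-err -0.007203993757713079 F [ 1.5653 -0.1621 -0.2492] w 0.0015580575101410362
shift mm [43.9847 75.3799] -209.39624818416897
```

```bash
python3 -m jog '[[22,38,-5,0,0,0.007],[20,36,-5,0,0,0],[0,0,0,0,0,0],[0,0,0,0,0,0]]'
cat > look.py <<'E'
from where import *
import sys
C=cal("wrist"); f=eyes.grab_frame("wrist"); cv2.imwrite(f"pics/{sys.argv[1]}.png",f)
for a in discs(f,"wrist",.012,C): print("wrist",*a,"tray",tr(a[1]/1000))
for n,p in dict(home=(28,93,6),rail=(60,-12,6),lip=(-16,74,6),c=(60,125,6)).items():
    w=R@(np.array(p[:2])/1000)+O; print(n,proj("wrist",[*w,p[2]/1000],C))
E
python3 look.py w1; python3 where.py -66 -14 12
```

```text
t: 1.75
eef_pos: [0.4497, -0.0341, 0.2115]
ee_rot: [3.138, -0.007, 1.853]
force: [-0.5, -0.6, -0.8]
width: 0.0007
wrist [252.0037 207.1417] [497.3163 -25.879 ] [57.7007 62.6766] tray [-15.0854 -11.9356]
wrist [155.0625  14.5448] [ 329.3601 -173.825 ] [33.045  83.0159] tray [-216.8662 -108.7953]
home [337.4096 239.8672]
rail [251.8602 262.8554]
lip [324.3469 205.8479]
c [360.828  263.3541]
t 1.8 tcp [ 0.4497 -0.0345  0.2115] tray mm [-63.249   -7.3176] rot [ 3.1381 -0.0066  1.8526] yaw-err 0.007193454873020588 F [0.6536 0.0673 0.5447] w 0.0003906521424691115
shift mm [-0.8359 -7.178 ] -199.52320971492756
```

View pics/w1.png

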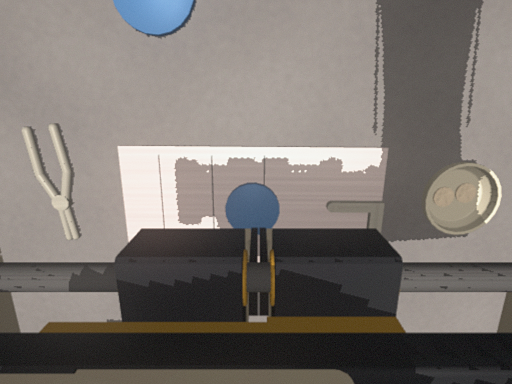

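The wrist picture shows the blank at (252,207) below the fingers at (260,245), the lip's free end at (327,206), where the tray pose predicts (324,206), and the dish at (462,200). The gripper body is wide along the jaw axis. Now I descend behind the blank.

```bash
python3 -m jog '[[-2,-6,-50,0,0,-0.007],[0,0,-50,0,0,0],[0,0,-45,0,0,0],[0,0,-25,0,0,0],[0,0,-15,0,0,0],[0,0,0,0,0,0],[0,0,0,0,0,0]]'; python3 where.py -64 -13 11
```

```text
t: 2.5
eef_pos: [0.4462, -0.0474, 0.025]
ee_rot: [3.131, -0.006, 1.837]
force: [0.7, 0.2, 1.4]
width: 0.0006
t 2.5 tcp [ 0.4462 -0.0474  0.025 ] tray mm [-70.0857 -18.7759] rot [ 3.1308 -0.0056  1.8365] yaw-err -0.008871071858153945 F [0.7103 0.2207 1.4145] w 0.000556114918319289
shift mm [4.2914 7.2097] -13.952131214344508
```

```bash
python3 -m jog '[[4,7,-8,-0.008,0.009,0.009],[0,0,0,0,0,0],[0,0,-4,0,0,0],[0,0,0,0,0,0]]'; python3 where.py -64 -13 11
```

```text
t: 2.9
eef_pos: [0.453, -0.0399, 0.0156]
ee_rot: [3.136, -0.0, 1.845]
force: [0.6, 1.1, 0.4]
width: 0.0003
t 2.9 tcp [ 0.453  -0.0399  0.0156] tray mm [-61.509  -13.4361] rot [ 3.1355 -0.      1.8451] yaw-err -0.00027287414581644853 F [0.6221 1.0557 0.4034] w 0.0002605910344392797
shift mm [-2.5159 -0.2557] -4.6344196995293725
```

```bash
python3 -m jog '[[0,0,-4,0,0.003,0],[0,0,0,0,0,0],[6,2,0,0,0,0],[8,2,0,0,0,0],[8,2,0,0,0,0],[8,2,0,0,0,0],[0,0,0,0,0,0]]'; python3 where.py -13.5 -13 11; python3 - <<'E'
from where import *
f=eyes.grab_frame("top"); cv2.imwrite("pics/t1.png",f)
for a in discs(f,"top",.014): print(*a,tr(a[1]/1000))
E
```

```text
t: 3.6
eef_pos: [0.4868, -0.0308, 0.0121]
ee_rot: [3.137, -0.001, 1.846]
force: [0.7, -0.2, 0.1]
width: 0.0003
t 3.6 tcp [ 0.4868 -0.0308  0.0121] tray mm [-26.4969 -13.8415] rot [ 3.1366 -0.0009  1.8459] yaw-err 0.0005510062624680678 F [ 0.6666 -0.2163  0.0788] w 0.0002847845382269725
shift mm [12.2818  4.3342] -1.128870368537898
[332.8503 290.5073] [ 309.8318 -182.0902] [78.986  80.0937] [-237.9041 -111.4555]
[243.8743 108.5647] [726.3228  26.3264] [78.9893 79.3088] [219.4972 -23.784 ]
```

```bash
cat > sc.py <<'E'
from where import *
import sys
f=eyes.grab_frame("scene"); cv2.imwrite(f"pics/{sys.argv[1]}.png",f)
for a in discs(f,"scene",.012):
    if abs(tr(a[1]/1000)).max()<200: print("scene disc",*a,"tray",tr(a[1]/1000))
E
python3 -m jog '[[4,1,0,0,0,0],[4,1,0,0,0,0],[3,1,0,0,0,0],[0,0,0,0,0,0]]'; python3 where.py -13.5 -13 11; python3 sc.py s1
```

```text
t: 4.05
eef_pos: [0.4973, -0.028, 0.0118]
ee_rot: [3.138, -0.001, 1.845]
force: [-0.9, 0.1, -0.3]
width: 0.0002
t 4.05 tcp [ 0.4973 -0.028   0.0118] tray mm [-15.6843 -13.975 ] rot [ 3.1381 -0.0011  1.8452] yaw-err -0.00015025810434776687 F [-0.8628  0.0739 -0.3293] w 0.00016431938767725684
shift mm [1.838  1.5307] -0.7873786515014345
scene disc [244.6088 210.3325] [536.225 -16.301] [60.5661 68.5762] tray [ 24.9627 -13.267 ]
```

```bash
python3 -c "
import cv2;s=cv2.imread('pics/s1.png');cv2.imwrite('pics/s1c.png',cv2.resize(s[140:280,150:320],None,fx=4,fy=4,interpolation=cv2.INTER_CUBIC))"
```

```text
(no output)
```

View pics/s1c.png

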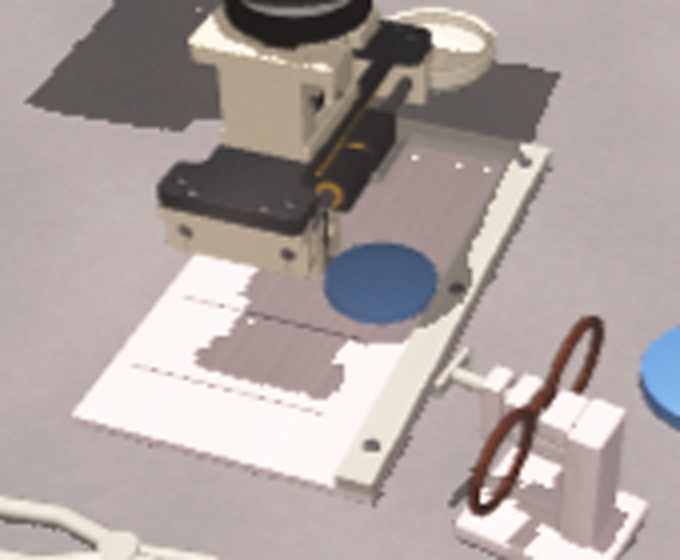

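The crop shows the blank at (380,283), flat and a few mm short of the rail, with the shut fingers behind it. I keep creeping until the force rises.

```bash
python3 -m jog '[[2,0.5,0,0,0,0],[2,0.5,0,0,0,0],[0,0,0,0,0,0]]'; python3 where.py; python3 -m jog '[[2,0.5,0,0,0,0],[0,0,0,0,0,0]]'; python3 where.py;  python3 sc.py s2
```

```text
t: 4.4
eef_pos: [0.4989, -0.0277, 0.0113]
ee_rot: [-3.141, -0.001, 1.844]
force: [-1.6, -0.3, 0.8]
width: 0.0004
t 4.4 tcp [ 0.4989 -0.0277  0.0113] tray mm [-14.0595 -14.1456] rot [-3.1409 -0.0013  1.8445] yaw-err -0.000897167567761592 F [-1.6331 -0.3141  0.7902] w 0.00042554120129177045
t: 4.6
eef_pos: [0.4991, -0.0279, 0.0109]
ee_rot: [-3.137, -0.001, 1.844]
force: [-1.1, 0.9, 0.7]
width: 0.0006
t 4.6 tcp [ 0.4991 -0.0279  0.0109] tray mm [-13.9385 -14.3125] rot [-3.1374 -0.0014  1.8439] yaw-err -0.0014745633603943098 F [-1.102   0.8814  0.6888] w 0.0006339330898862429
scene disc [245.1901 210.4349] [537.5639 -15.7975] [60.4007 68.6751] tray [ 26.388  -13.1454]
```

```bash
python3 -m jog '[[4,1,0,0,0,0],[4,1,0,0,0,0]]'; python3 where.py;  python3 sc.py s3
```

```text
t: 4.85
eef_pos: [0.4997, -0.0281, 0.0096]
ee_rot: [-3.124, -0.002, 1.842]
force: [-13.8, -1.6, 8.6]
width: 0.0004
t 4.85 tcp [ 0.4997 -0.0281  0.0096] tray mm [-13.3694 -14.726 ] rot [-3.1241 -0.0019  1.8418] yaw-err -0.0036332640659506588 F [-13.758   -1.5568   8.6413] w 0.00043509380151043685
scene disc [245.2194 210.4632] [537.7241 -15.8348] [60.4555 68.6172] tray [ 26.5321 -13.2248]
```

Stalled with 13.8 N and the TCP at tray x=-13.4 against a predicted -13.5, so the blank is against the rail. Now back off and go round behind it.

```bash
python3 -m jog '[[-4,-1,0,0,0,0],[-8,-2,2,0.005,-0.017,0.004],[-10,-3,10,0,0,0],[0,0,20,0,0,0],[0,0,0,0,0,0]]'; python3 where.py 26 -80 40
```

```text
t: 5.4
eef_pos: [0.478, -0.034, 0.0441]
ee_rot: [3.135, -0.002, 1.847]
force: [0.8, 0.5, -0.3]
width: 0.0006
t 5.4 tcp [ 0.478  -0.034   0.0441] tray mm [-35.9125 -14.5427] rot [ 3.1351 -0.0018  1.8472] yaw-err 0.0018502624571667958 F [ 0.8479  0.5426 -0.3264] w 0.0005538326523638908
shift mm [ 77.3424 -46.2165] -4.099469233018652
```

```bash
python3 -m jog '[[9,-32,0,0,0,0],[9,-32,0,0,0,0],[0,0,0,0,0,0],[30,8,0,0,0,0],[29,8,0,0,0,0],[0,0,0,0,0,0],[0,0,0,0,0,0]]'; python3 where.py 26 -80 11;python3 - <<'E'
from where import *
f=eyes.grab_frame("top"); cv2.imwrite("pics/t2.png",f)
for a in discs(f,"top",.014): print(*a,tr(a[1]/1000))
E
python3 sc.py s4
```

```text
t: 6.1
eef_pos: [0.5579, -0.0825, 0.0492]
ee_rot: [3.122, -0.001, 1.848]
force: [-0.1, -0.7, -0.2]
width: 0.0007
t 6.1 tcp [ 0.5579 -0.0825  0.0492] tray mm [ 27.8953 -82.8295] rot [ 3.1218 -0.001   1.8482] yaw-err 0.00282800323852328 F [-0.1291 -0.6521 -0.1771] w 0.0006835440520185101
shift mm [-2.5915  2.2096] -38.24813975669784
[332.8503 290.5073] [ 309.8318 -182.0902] [78.986  80.0937] [-237.9041 -111.4555]
[243.8892 108.5765] [726.3     26.2954] [78.8822 79.3393] [219.4669 -23.8077]
scene disc [248.3065 210.9965] [543.7374 -13.2968] [43.1409 72.4646] tray [ 33.0083 -12.4125]
```

```bash
python3 -m jog '[[-4,2,-20,-0.005,0.019,-0.05],[0,0,-10,0,0,0],[0,0,0,0,0,0],[0,0,-5,0,0,0],[0,0,0,0,0,0]]'; python3 where.py 25 -75 11
```

```text
t: 6.7
eef_pos: [0.5518, -0.0806, 0.015]
ee_rot: [3.139, -0.001, 1.801]
force: [-0.5, -0.2, -0.4]
width: 0.0003
t 6.7 tcp [ 0.5518 -0.0806  0.015 ] tray mm [ 22.5705 -79.3717] rot [ 3.1393 -0.0007  1.8007] yaw-err -0.04470525924641766 F [-0.5396 -0.1702 -0.4434] w 0.00027558858712778693
shift mm [1.153  4.8667] -3.9910433207269893
```

```bash
python3 -m jog '[[1,0,-4,0,0.002,0],[-2,8,0,0,0,0],[-2,9,0,0,0,0],[-2,9,0,0,0,0],[-2,9,0,0,0,0],[-2,9,0,0,0,0],[0,0,0,0,0,0]]'; python3 where.py 27 40 11; python3 sc.py s5
```

```text
t: 7.4
eef_pos: [0.5429, -0.0322, 0.0122]
ee_rot: [3.138, -0.001, 1.802]
force: [-0.1, 0.7, 0.1]
width: 0.0005
t 7.4 tcp [ 0.5429 -0.0322  0.0122] tray mm [ 27.0374 -30.3997] rot [ 3.1384 -0.0011  1.802 ] yaw-err -0.043368684977663996 F [-0.0859  0.6743  0.0812] w 0.000516893474208532
shift mm [-19.1257  67.7519] -1.2145589780070782
```

```bash
python3 -c "
import cv2;s=cv2.imread('pics/s5.png');cv2.imwrite('pics/s5c.png',cv2.resize(s[120:260,170:340],None,fx=4,fy=4,interpolation=cv2.INTER_CUBIC))"
```

```text
(no output)
```

View pics/s5c.png

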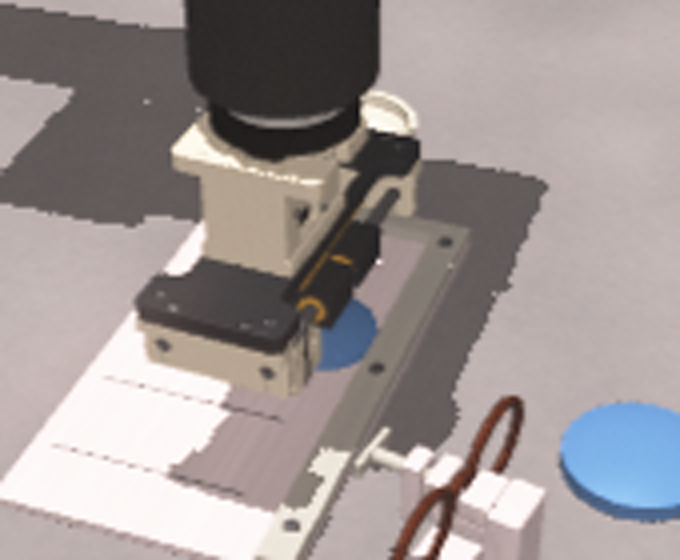

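The blank at crop (350,335) is flat, moving ahead of the fingers and touching the rail. Continue.

```bash
python3 -m jog '[[-2.6,9,0,0,0,0],[-2.6,9,0,0,0,0],[-2.6,9,0,0,0,0],[-2.6,9,0,0,0,0],[-2.6,9,0,0,0,0],[0,0,0,0,0,0]]'; python3 where.py 27 40 11
```

```text
t: 8.05
eef_pos: [0.5289, 0.0161, 0.0123]
ee_rot: [3.138, -0.001, 1.802]
force: [0.9, -0.8, -0.5]
width: 0.0004
t 8.05 tcp [0.5289 0.0161 0.0123] tray mm [26.692  19.8844] rot [ 3.1382 -0.001   1.8017] yaw-err -0.04369415874008631 F [ 0.9383 -0.8329 -0.4635] w 0.0004098826034906681
shift mm [-5.1581 19.4454] -1.3158212227503299
```

```bash
python3 -m jog '[[-1.4,6,0,0,0,0],[-1.4,6,0,0,0,0],[-0.8,4,0,0,0,0],[0,0,0,0,0,0]]'; python3 where.py 27 40 11;  python3 -m jog '[[-0.6,2,0,0,0,0],[-0.6,2,0,0,0,0],[-0.6,2,0,0,0,0]]'; python3 where.py
```

```text
t: 8.45
eef_pos: [0.525, 0.0336, 0.0123]
ee_rot: [3.138, -0.001, 1.802]
force: [-0.1, -0.4, 0.4]
width: 0.0004
t 8.45 tcp [0.525  0.0336 0.0123] tray mm [27.6906 37.8196] rot [ 3.1382 -0.001   1.8021] yaw-err -0.04329110806068748 F [-0.1331 -0.3701  0.4057] w 0.00037151485053889407
shift mm [-1.256   1.9115] -1.3365723841162325
t: 8.75
eef_pos: [0.5231, 0.0396, 0.0123]
ee_rot: [3.138, -0.001, 1.802]
force: [-0.4, -0.1, 1.4]
width: 0.0006
t 8.75 tcp [0.5231 0.0396 0.0123] tray mm [27.5395 44.1036] rot [ 3.1383 -0.0009  1.8015] yaw-err -0.04385323301740707 F [-0.3641 -0.0619  1.4434] w 0.0006327566770089799
```

```bash
python3 -m jog '[[-0.6,2,0,0,0,0],[-0.6,2,0,0,0,0],[-0.6,2,0,0,0,0]]'; python3 where.py; python3 sc.py s6;python3 -c "
import cv2;s=cv2.imread('pics/s6.png');cv2.imwrite('pics/s6c.png',cv2.resize(s[120:260,170:340],None,fx=4,fy=4,interpolation=cv2.INTER_CUBIC))"
```

```text
t: 9.05
eef_pos: [0.5214, 0.045, 0.0126]
ee_rot: [3.139, 0.0, 1.802]
force: [4.3, -13.7, 4.5]
width: 0.0007
t 9.05 tcp [0.5214 0.045  0.0126] tray mm [27.3294 49.7629] rot [3.1387 0.0004 1.8018] yaw-err -0.04359724268553933 F [  4.2537 -13.6628   4.5451] w 0.0007047768246117717
```

View pics/s6c.png

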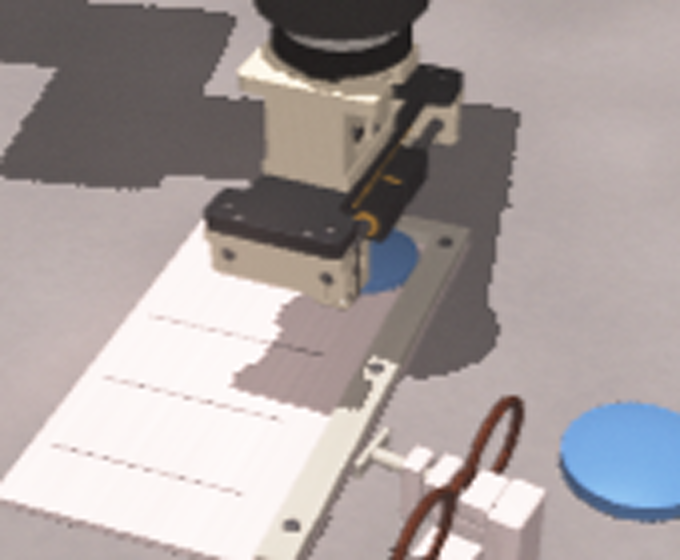

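A 14 N reaction along tray -y shows the blank has met the stop. It sits against the rail at crop (392,262). I back off, lift and check from above.

```bash
python3 -m jog '[[2,-6,0,0,0,0],[5,-18,0,0,0,0],[4,-14,10,0,0,0],[0,0,45,0,0,0],[0,0,45,0,0,0],[-5,-30,30,0,0,0],[-10,-45,10,0,0,0],[-10,-45,10,0,0,0],[-15,-45,0,0,0,0],[-15,-45,0,0,0,0],[-10,-45,0,0,0,0],[0,0,0,0,0,0]]'; python3 where.py
cat > chk.py <<'E'
from where import *
import sys
f=eyes.grab_frame("top"); cv2.imwrite(f"pics/{sys.argv[1]}.png",f)
for z in(.014,):
  for a in discs(f,"top",z): print(*a,tr(a[1]/1000))
cv2.imwrite("pics/c.png",cv2.resize(f[160:260,150:290],None,fx=5,fy=5,interpolation=cv2.INTER_CUBIC))
E
python3 chk.py t3; python3 sc.py s7
```

```text
t: 10.3
eef_pos: [0.4644, -0.259, 0.1692]
ee_rot: [3.135, 0.002, 1.806]
force: [-0.9, 0.6, -0.4]
width: 0.0005
t 10.3 tcp [ 0.4644 -0.259   0.1692] tray mm [-109.9598 -227.4052] rot [3.1355 0.002  1.8062] yaw-err -0.03919906319128641 F [-0.9403  0.6475 -0.3994] w 0.00048433703410594105
[216.5723 200.8886] [510.7056  86.283 ] [58.2052 58.7675] [28.2164 92.3934]
[243.8888 108.53  ] [726.4082  26.2919] [79.0952 79.3473] [219.5701 -23.8403]
scene disc [260.9715 183.9109] [507.5176  88.5682] [60.7314 68.6536] tray [25.7674 95.4575]
```

View pics/c.png

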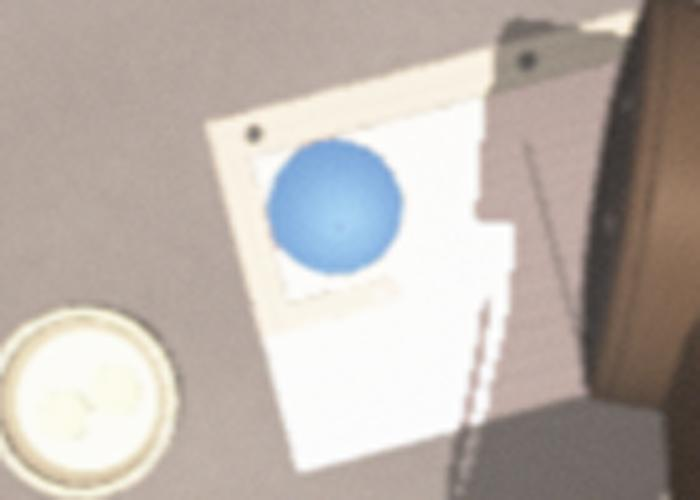

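From the top the blank is at tray (28.2, 92.4) against home (28, 93), and visually it touches both walls. To make sure it is seated on both, I give it one light diagonal nudge towards the corner with the fingertip's outer corner, staying clear of the lip.

```bash
python3 -m jog '[[7,45,0,-0.002,0.006,0.039],[7,45,0,0,0,0],[7,45,0,0,0,0],[7,45,0,0,0,0],[7,45,0,0,0,0],[4,34,0,0,0,0],[0,0,0,0,0,0],[0,0,0,0,0,0]]'; python3 where.py -9 34 12
```

```text
t: 11.2
eef_pos: [0.5042, 0.021, 0.1686]
ee_rot: [3.14, -0.0, 1.855]
force: [-0.0, -0.0, -1.6]
width: 0.0003
t 11.2 tcp [0.5042 0.021  0.1686] tray mm [ 4.2565 31.3018] rot [ 3.14   -0.0001  1.8553] yaw-err 0.009933450917458897 F [-0.0054 -0.019  -1.5804] w 0.0003290594011547257
shift mm [-13.4915  -0.9976] -156.632400771751
```

```bash
python3 -m jog '[[-13,-2,-45,0,0,-0.01],[0,0,-45,0,0,0],[0,0,-40,0,0,0],[0,0,0,0,0,0],[0,0,-15,0,0,0],[0,0,0,0,0,0]]'; python3 where.py -9 34 12
```

```text
t: 11.8
eef_pos: [0.492, 0.0197, 0.0239]
ee_rot: [3.134, -0.0, 1.848]
force: [-0.4, -0.8, 0.1]
width: 0.0006
t 11.8 tcp [0.492  0.0197 0.0239] tray mm [-7.8786 33.3529] rot [ 3.1341 -0.0001  1.848 ] yaw-err 0.0026534920749095026 F [-0.4173 -0.7634  0.111 ] w 0.0006121531767015629
shift mm [-1.2549  0.3188] -11.889786433043383
```

```bash
python3 -m jog '[[-1,0,-11,-0.002,0.007,0],[0,0,0,0,0,0],[1.5,6,0,0,0,0],[1.5,6,0,0,0,0],[1,4,0,0,0,0],[0,0,0,0,0,0]]'; python3 where.py 2.8 54 12
```

```text
t: 12.4
eef_pos: [0.4996, 0.0384, 0.0184]
ee_rot: [3.133, -0.001, 1.848]
force: [0.2, -0.3, 0.1]
width: 0.0004
t 12.4 tcp [0.4996 0.0384 0.0184] tray mm [ 4.5099 49.2854] rot [ 3.1327 -0.0008  1.8484] yaw-err 0.003042292201997032 F [ 0.1711 -0.3323  0.0903] w 0.0003612031972592664
shift mm [-2.9243  4.0744] -6.387995824025623
```

The tip is still too high at 18 mm, so I back off and lower it first.

```bash
python3 -m jog '[[-4,-8,0,0,0,0],[0,0,-4,-0.002,0.008,0],[0,0,0,0,0,0],[0,0,-3,0,0,0],[0,0,0,0,0,0]]'; python3 where.py 0 48 12
```

```text
t: 12.9
eef_pos: [0.4948, 0.0295, 0.0109]
ee_rot: [-3.141, -0.001, 1.849]
force: [-0.5, -0.1, -0.3]
width: 0.0002
t 12.9 tcp [0.4948 0.0295 0.0109] tray mm [-2.4462 42.0731] rot [-3.1412 -0.0011  1.8487] yaw-err 0.0032998214650135083 F [-0.4542 -0.0756 -0.3198] w 0.0001850191039393957
shift mm [0.7473 6.3682] 1.1061230067390024
```

```bash
python3 -m jog '[[1,6,0,0,0,0],[0,0,0,0,0,0],[0.5,2,0,0,0,0],[0.5,2,0,0,0,0],[0,0,0,0,0,0]]'; python3 where.py 2.8 54 12; python3 -m jog '[[0.5,2,0,0,0,0],[0.5,2,0,0,0,0]]'; python3 where.py
```

```text
t: 13.4
eef_pos: [0.4969, 0.0402, 0.0107]
ee_rot: [-3.14, -0.001, 1.849]
force: [0.1, -2.0, 0.3]
width: 0.0002
t 13.4 tcp [0.4969 0.0402 0.0107] tray mm [ 2.4434 51.7884] rot [-3.1405 -0.0007  1.8487] yaw-err 0.003337014169727315 F [ 0.0729 -1.9549  0.3451] w 0.00024165408473492963
shift mm [-0.2564  2.2254] 1.2709049043773675
t: 13.6
eef_pos: [0.4966, 0.0422, 0.0109]
ee_rot: [-3.137, 0.001, 1.849]
force: [0.5, -12.7, 7.1]
width: 0.0007
t 13.6 tcp [0.4966 0.0422 0.0109] tray mm [ 2.6602 53.8262] rot [-3.1367  0.0015  1.8489] yaw-err 0.0035424859613502058 F [  0.5148 -12.7253   7.0669] w 0.0007053157953187686
```

Stalled at (2.7, 53.8), as predicted (2.8, 54), with 12.7 N directed into both walls, so the blank is seated. Retreat.

```bash
python3 -m jog '[[-1,-4,0,0,0,0],[-3,-12,0,0,0,0],[0,-8,10,0,0,0],[0,0,45,0,0,0],[0,0,45,0,0,0],[-5,-40,30,0,0,0],[-5,-45,10,0,0,0],[-5,-45,5,0,0,0],[-5,-45,0,0,0,0],[-5,-45,0,0,0,0],[-5,-45,0,0,0,0],[0,0,0,0,0,0]]'; python3 -m jog '[[0,0,0,0,0,0],[0,0,0,0,0,0]]'; python3 where.py
python3 chk.py t4; python3 sc.py s8; python3 -c "
import cv2,numpy as np
a,b=cv2.imread('pics/t0.png') if 0 else cv2.imread('pics/top0.png'),cv2.imread('pics/t4.png')
print('dish/clamp/pliers diff',[float(cv2.absdiff(a[s],b[s]).mean()) for s in (np.s_[220:262,145:187],np.s_[98:142,275:338],np.s_[162:222,345:382])])
cv2.imwrite('pics/c2.png',np.vstack([cv2.resize(b[160:230,185:285],None,fx=6,fy=6,interpolation=cv2.INTER_CUBIC)]))"
```

```text
t: 14.8
eef_pos: [0.4595, -0.2606, 0.1699]
ee_rot: [3.135, 0.006, 1.852]
force: [-0.0, 0.5, -0.6]
width: 0.0009
t: 15.0
eef_pos: [0.4583, -0.2623, 0.1708]
ee_rot: [3.134, 0.006, 1.848]
force: [0.6, 0.4, -0.3]
width: 0.0004
t 15.0 tcp [ 0.4583 -0.2623  0.1708] tray mm [-116.7326 -228.9429] rot [3.1339 0.0064 1.8482] yaw-err 0.0027741797009812608 F [ 0.6028  0.4208 -0.2581] w 0.0003994619366246483
[216.5549 200.8304] [510.8495  86.3226] [58.1687 58.443 ] [28.3656 92.3926]
[243.8513 108.5308] [726.3942  26.3758] [79.0537 79.1749] [219.5794 -23.7558]
scene disc [261.0314 183.8745] [507.6095  88.7822] [60.431  68.3526] tray [25.914  95.6385]
dish/clamp/pliers diff [23.340891912320483, 22.47089947089947, 45.001801801801804]
```

View pics/c2.png

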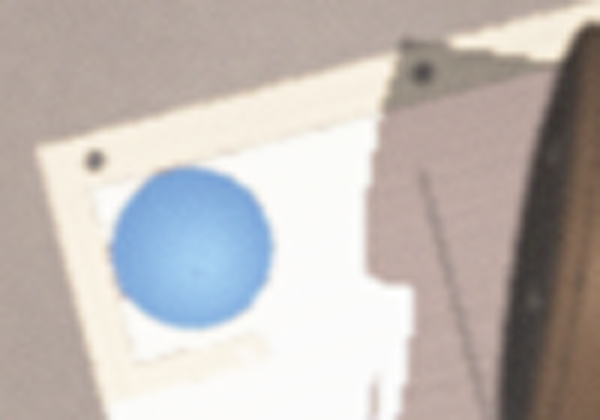

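View pics/s8.png

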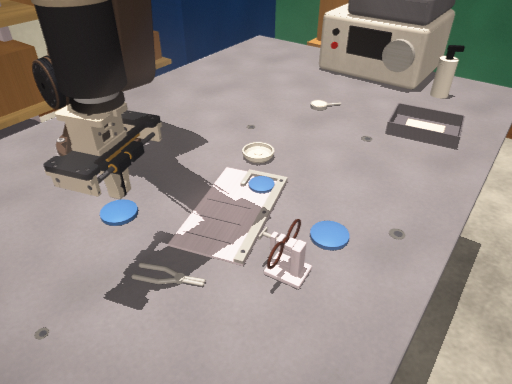

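The crop shows the blank touching the rail (top, (190,168)) and the stop (left, (112,247)). The scene shows the dish (258,152), pliers (170,275) and clamp (290,260) at their original pixels, and the hand high and clear.

```bash
python3 -c "
from station import workorder; print(workorder.job_done())"
```

```text
the job is handed in; nothing more can be done
None
```

The blank is home in the corner pocket against the rail and the end stop, and the job is handed in at about 15 s of the 48 s allowed.

**What I did:** With shut fingers I pushed the smallest blue disc across the plate until it stalled on the rail at about 14 N. I then slid it along the rail until it stalled on the end stop, also at about 14 N. A last diagonal nudge (about 13 N), made to be sure it sat on both walls, stalled where predicted.

**Last checks:**
- **Position:** the top camera puts the blank at tray (28.4, 92.4) mm, against home at (28, 93). The crop shows it flat and touching both walls.
- **Other objects:** the dish, pliers and clamp look to be at the same pixels as before in the scene view.
- **Hand:** it is clear at z = 0.17 m, with contact force at noise level.

**Disagreements:**
- The scene camera alone reads (25.9, 95.6) mm. That fits the 4–5 mm offset it already showed on the tray and blank before anything moved.
- The pixel-difference check on the dish, clamp and pliers was inconclusive, because exposure and the arm's shadow changed.
- The first approach for the nudge came in too high (18 mm). I backed off and lowered, with no contact force seen.

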